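# Restock the biscuit cartons in the dessert display

### The arm

A 6-joint arm with a two-finger parallel gripper is mounted at the origin on the work surface. World frame = base frame: x ahead of the robot, y to its left, z up, the work surface at z = 0. Lengths are in mm, angles in rad, forces in N, time in s.
With the tool pointing down it reaches from about 325 to 775 mm from the base axis. Payload 5.5 kg.
Tool frame: the origin (TCP) lies between the finger pads; the fingertips stand 22 mm ahead of it and the grasp point (between the pads) lies 3 mm ahead of it; z points along the fingers, y is the line along which they close (so a half turn about z gives the same grasp; the last joint's range is limited). The gripper opens to 88 mm and grips with 3 to 60 N. Pads are 20 mm wide; open, the fingers measure 115 mm over their backs; the gripper's body (75 mm by 178 mm) begins 61 mm behind the grasp point.
Start: joints at [1.224, 0.091, 1.231, -0, 1.82, -0.057], TCP at [171.461, 574.994, 244.631] pointing down, gripper open.
Joint ranges: [-2.87, 2.87], [-0.86, 2.18], [0.17, 2.46], [-1.51, 4.65], [0.06, 2.69], [-2.65, 2.65]. Speed limits (rad/s): [2.57, 2.57, 3.01, 3.14, 3.14, 3.14].

### API

Orientations are given as [roll, pitch, yaw] about the fixed x, y, z axes, in that order (R = Rz(yaw) Ry(pitch) Rx(roll)).
In Python, from plant import r gives the robot as it stands.
- The arm moves only by the shell command python3 -m creep 'ROWS' [FORCE]. ROWS is JSON, one flat list of numbers, 7 for each row, row after row: the finger opening in mm, from 0 to 87.8, then the shift along the world's x, y, z in mm, then the turn, a rotation vector about the world's x, y, z in rad. A call has 1 to 12 rows; each row shifts and turns the commanded pose from where the row before left it; what a row does not reach is not made up. A row lasts 1/8 s, in which the tool goes at most 62.5 mm and 10.7 degrees, less where a joint would pass 70% of its speed; a pose out of reach is approached as far as the arm can. A call is refused whole if a number of a shift passes 62.5 or a number of a turn 0.188, either way. A call with a gripper value outside its range is refused whole. The fingers move at their own pace and stop on an object; FORCE is the grip in N (left out, the last holds). Time passes only in rows, so rows that do not move let the fingers close. It gives the time, the measured TCP pose, the force, the opening and the grip force at its end, in the units of the state.
- r.get_state(): the state, without advancing time (a new reading comes with each control period).
- r.grab_frame(name): name is "side" or "top"; returns a dict with "pixels" (420x560x3 uint8, red, green, blue), "mtx" (3x3 intrinsics, pixels), "R" (3x3) and "t" (3): a world point X has camera coordinates R X + t. Camera axes: x right, y down, z forward; pixel columns grow to the right and rows downward; lengths in mm; the calibration is good to about 2 mm. A picture is of the moment at which its call begins. There is no depth.
- r.sign_off(): hands the job in; it is judged then, once.
The state is a dict: "t": time; "q": joint angles; "joint_vel": joint speeds; "joint_efforts": joint torques, N m; "ee_pos": TCP position; "tool_rot": TCP orientation; "ft_force": force on the tool from outside, world axes, zero at the start; "ft_torque": the same for the moment, N m; "grip_width": finger opening in mm; "grasp_force": force on a finger pad.
Only numpy, scipy, OpenCV 4.12 (cv2) and the standard library are available. Lean on these libraries where they do the work, as an engineer would, in place of code of your own. Each camera call takes 0.05 s, during which the arm holds its last target. There are 200 camera calls.

### The job

Restock the wooden display tray: first draw the old carton lying in it forward until it is up against the tray's low front lip. Then take the new carton standing in the crate by its upper part, press its bottom end on the rubber mat so that it pivots from upright to level between the fingers, lift it clear while it is level, and lay it gently, without dropping it, flat in the tray behind the old one, parallel to it. Let go, and leave the jar, the mug and the tart dish alone.

Things in the scene. Friction and masses are not known exactly. Their poses are not given: they have to be found in the camera images.
- mat: fixed black rubber counter mat, 260 (x) x 100 (y) x 4 mm, lying flat and bare on the counter between crate and tray. Origin: centre of its underside; top 4 mm above the counter
- tray: fixed pine tray 226 x 206 mm, yaw within 0.3 rad, to the robot's left or right. Origin: centre of its underside on the counter. Deck 50 mm up, inner 210 (x) x 190 (y) mm, walls 8 mm thick. Front = its -x side, facing the robot. Front lip and sides rise 14 mm above the deck, back wall 32 mm. Lip's inner face at x = -105 mm: a carton against it has its centre at x = -81. Cartons lie crosswise, along its y
- crate: fixed open pine crate, 150 x 150 mm outside, walls 8 mm thick and 45 mm high, floor 8 mm above the counter, on the other side from the tray. Origin: centre of its underside; z up
- old_carton: old carton: closed rigid cardboard carton, square section 48 x 48 mm, 150 mm long, about 0.15 kg. Origin: its centre; z along its length to the top end. At first it lies flat in the rear part of the tray, about crosswise (along the tray's y), centre 74 mm above the counter; it slides on the deck when pushed
- new_carton: new carton, same make and size (48 x 48 x 150 mm, about 0.15 kg). Origin: its centre; z along its length to the top end. It starts upright in the crate (centre 83 mm up, yaw within 0.8 rad). Pinched at 15 to 35 N across two faces it stays as held, yet turns about the line of the fingers when its bottom edge is pressed on the mat, best started leaning 25 degrees
- jar: bystander: closed jar, 68 mm across, 90 mm high, beyond the work. Origin: centre of its underside
- mug: bystander: white mug, 80 mm across, 85 mm high, with a handle, at the right edge of the work. Origin: centre of its underside
- tart_dish: bystander: white oblong dish, 100 x 170 mm, 28 mm high with its two tarts, at the left edge of the work. Origin: centre of its underside
There are look-alikes about, which are no part of the job. What is shaped like the new_carton but red or turquoise is not meant.

How it is judged:
By the outcome, as a careful person would: the job done as asked, in the order asked, and still so for the second after the job is handed in, with the robot touching nothing.
It also fails if it takes over 54 s, if anything falls off the work surface, if the arm or the gripper's body presses on something with over 40 N, if the wrist force passes 120 N, or if a joint passes its speed limit or range.

## Working session

There is one attempt and no reset: what is moved stays moved. The work goes in short steps, Python scripts to look and compute and a shell command to move; the robot and the scene stay as the last step left them, time stands still between calls to the robot, and variables do not carry over. Pictures are saved under pics/ and viewed, at most 10 in all, crops included, and the job is handed in when it is done.

```bash
ls; mkdir -p pics; cat > h.py <<'E'
import numpy as np,cv2
from plant import r
def grab(n,f=None):
    d=r.grab_frame(n)
    if f: cv2.imwrite('pics/'+f,d['pixels'][:,:,::-1])
    return d
def ray(d,p):
    K,R,t=[np.array(d[k]) for k in('mtx','R','t')]
    v=R.T@np.linalg.solve(K,[p[0],p[1],1.]); return -R.T@t,v
def onz(d,p,z):
    c,v=ray(d,p); return c+v*(z-c[2])/v[2]
def proj(d,X):
    K,R,t=[np.array(d[k]) for k in('mtx','R','t')]
    a=K@(R@np.array(X,float)+t); return a[:2]/a[2]
def tri(d1,p1,d2,p2):
    c1,v1=ray(d1,p1);c2,v2=ray(d2,p2);v1=v1/np.linalg.norm(v1);v2=v2/np.linalg.norm(v2)
    s=np.linalg.lstsq(np.array([v1,-v2]).T,c2-c1,rcond=None)[0]
    a,b=c1+s[0]*v1,c2+s[1]*v2; return (a+b)/2,np.linalg.norm(a-b)
E
python3 - <<'E'
from h import *
for n in('top','side'):
    d=grab(n,n+'0.png'); R=np.array(d['R']);print(n,np.round(-R.T@np.array(d['t'])),np.round(R,2).tolist(),np.round(d['mtx'],0).tolist())
print(r.get_state())
E
```

```text
pics
top [ 376.    2. 1385.] [[0.01, -1.0, 0.02], [-0.99, -0.01, -0.15], [0.15, -0.02, -0.99]] [[445.0, 0.0, 270.0], [0.0, 445.0, 216.0], [0.0, 0.0, 1.0]]
side [-154. -839.  765.] [[0.76, -0.65, -0.01], [-0.34, -0.39, -0.86], [0.55, 0.65, -0.52]] [[451.0, 0.0, 280.0], [0.0, 451.0, 212.0], [0.0, 0.0, 1.0]]
{'t': 0.1, 'q': array([ 1.22433683e+00,  9.17657670e-02,  1.23171079e+00,  2.45553398e-05,
        1.81981282e+00, -5.66893311e-02]), 'joint_vel': array([-4.00137580e-05, -1.63106696e-03, -3.32475479e-03,  6.86212686e-04,
        2.19635533e-04, -1.81047134e-03]), 'joint_efforts': array([ 2.61915877e-03, -4.47856915e+01, -4.07570314e+01,  7.00007938e-02,
        2.83685565e-02, -1.02490819e-04]), 'ee_pos': array([171.35284568, 574.78311542, 243.66146216]), 'tool_rot': array([-3.13990001e+00, -1.19904426e-04,  2.85182842e+00]), 'ft_force': array([ 0.04644929,  0.3736037 , -0.04320277]), 'ft_torque': array([-0.01400314,  0.02937458, -0.00893999]), 'grasp_force': 0.0, 'grip_width': 87.80640276122287}
```

View pics/top0.png

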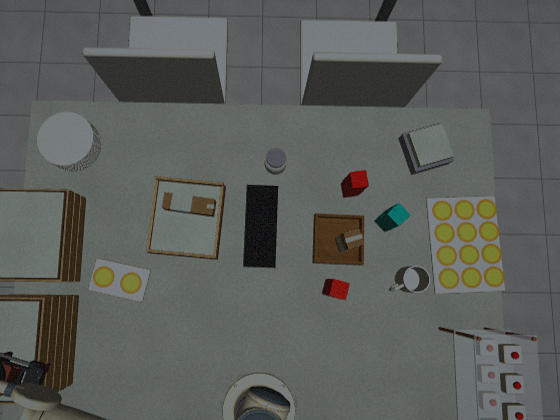

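View pics/side0.png

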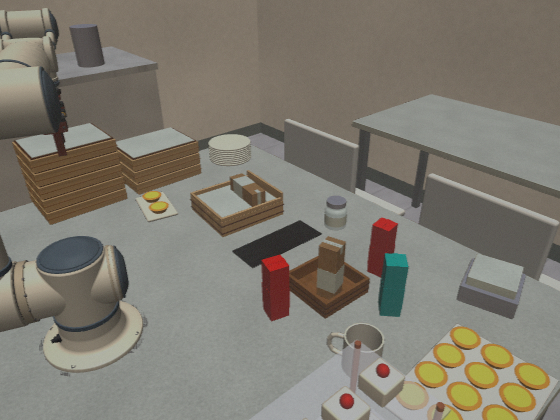

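The top view shows the tray at about (187,217) with the old carton (white and brown) at (190,204), the mat at (261,226) and the crate at (339,239) with the brown/white carton in it at (349,240). There are red look-alikes at (355,183) and (336,289) and a turquoise one at (392,217). The side view shows the same crate carton at (331,265). It is the new carton because it is the only one standing in the crate and is neither red nor turquoise. I'll confirm it in a crop.

```bash
python3 - <<'E'
import cv2,numpy as np
t=cv2.imread('pics/top0.png');s=cv2.imread('pics/side0.png')
a=cv2.resize(t[170:270,140:240],(400,400),interpolation=cv2.INTER_CUBIC)
b=cv2.resize(t[195:275,300:380],(400,400),interpolation=cv2.INTER_CUBIC)
c=cv2.resize(s[230:320,270:380],(390,200*2-80),interpolation=cv2.INTER_CUBIC)
c=cv2.resize(s[230:310,280:380],(250,200),interpolation=cv2.INTER_CUBIC)
o=np.zeros((600,800,3),np.uint8);o[:400,:400]=a;o[:400,400:]=b;o[400:,:250]=c
o[400:,260:560]=cv2.resize(s[165:235,185:290],(300,200),interpolation=cv2.INTER_CUBIC)
cv2.imwrite('pics/crop1.png',o)
E
```

```text
(no output)
```

View pics/crop1.png

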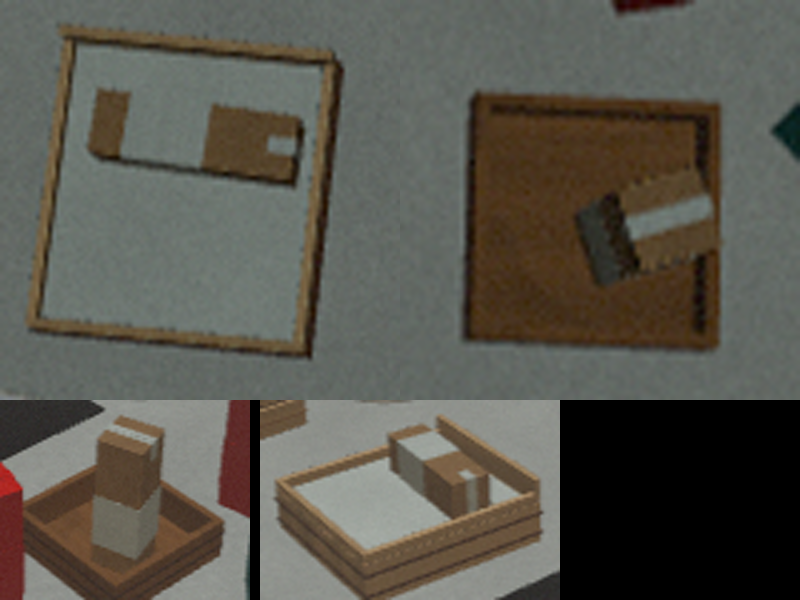

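The crop confirms it: a brown and white carton with tape on top stands in the crate, at the crate's right side (top view about (353,240)). The old carton lies at the rear of the tray with its taped end to the right.

```bash
cat > m.py <<'E'
from h import *
T=grab('top');S=grab('side')
f=lambda p,o,s:(np.array(p,float)+.5)/s+np.array(o)-.5
A=lambda x,y:f((x,y),(140,170),4); B=lambda x,y:f((x-400,y),(300,195),5)
C=lambda x,y:f((x,y-400),(280,230),2.5); D=lambda x,y:f((x-260,y-400),(185,165),300/105)
pr=lambda n,x:print(n,np.round(x,1).tolist())
print('new top');P=[B(612,195),B(697,170),B(720,247),B(638,276)];Q=[C(97,437),C(120,416),C(165,430),C(144,450)]
W=[onz(T,p,158) for p in P]
for w in W: pr('',w)
pr('c',np.mean(W,0)); print([round(float(np.linalg.norm(W[i]-W[i-1])),1) for i in range(4)])
pr('side c',np.mean([onz(S,q,158) for q in Q],0))
pr('tri centre',tri(T,np.mean(P,0),S,np.mean(Q,0))[0])
print('tray');W=[onz(T,A(62,27),82),onz(T,A(338,62),82),onz(T,A(310,355),64),onz(T,A(30,328),64)]
for w in W: pr('',w)
pr('c',np.mean(W,0));print([round(float(np.linalg.norm((W[i]-W[i-1])[:2])),1) for i in range(4)])
print('yaws',[np.arctan2(*(-(a-b)[[0,1]]*[-1,1])) for a,b in ((W[0],W[1]),(W[3],W[2]))],[np.arctan2(*(a-b)[[1,0]]) for a,b in ((W[0],W[3]),(W[1],W[2]))])
print('old');P=[A(97,90),A(302,119),A(296,185),A(90,152)];W=[onz(T,p,98) for p in P]
for w in W: pr('',w)
pr('c',np.mean(W,0));print([round(float(np.linalg.norm(W[i]-W[i-1])),1) for i in range(4)])
Q=[D(390,434),D(430,425),D(488,472),D(452,482)]
pr('side c',np.mean([onz(S,q,98) for q in Q],0));pr('tri',tri(T,np.mean(P,0),S,np.mean(Q,0))[0])
print('mat');
m=cv2.inRange(T['pixels'],(0,0,0),(28,28,28));k,l,st,_=cv2.connectedComponentsWithStats(m)
for i in range(1,k):
    if 1500<st[i,4]<6000 and 230<st[i,0]<290:
        c=max(cv2.findContours((l==i).astype(np.uint8),0,2)[0],key=cv2.contourArea)
        for p in cv2.boxPoints(cv2.minAreaRect(c)): pr('',onz(T,p,4))
print('crate top outer')
for p in((472,92),(720,103),(718,350),(464,340)): pr('',onz(T,B(*p),45))
for n,p in(('jar',(276,158)),('mug',(411,278)),('dish',(118,280))): pr(n,onz(T,p,60 if n!='dish' else 20))
E
python3 m.py
```

```text
new top
 [509.3, -225.0, 158.0]
 [523.8, -272.7, 158.0]
 [481.0, -284.7, 158.0]
 [464.4, -238.8, 158.0]
c [494.6, -255.3, 158.0]
[46.9, 49.9, 44.5, 48.8]
side c [500.8, -256.3, 158.0]
tri centre [496.5, -256.8, 159.4]
tray
 [682.5, 317.8, 82.0]
 [658.8, 111.8, 82.0]
 [441.7, 128.6, 64.0]
 [459.4, 335.0, 64.0]
c [560.6, 223.3, 73.0]
[223.8, 207.3, 217.7, 207.1]
yaws [np.float64(3.0268368194459305), np.float64(3.05618379278144)] [np.float64(-0.07716864504931437), np.float64(-0.07723432669491016)]
old
 [631.9, 286.2, 98.0]
 [612.3, 135.8, 98.0]
 [563.4, 138.8, 98.0]
 [585.8, 289.2, 98.0]
c [598.3, 212.5, 98.0]
[46.2, 151.7, 49.0, 152.1]
side c [604.1, 214.5, 98.0]
tri [599.9, 211.0, 99.4]
mat
 [423.2, 52.9, 4.0]
 [678.2, 49.3, 4.0]
 [676.4, -49.7, 4.0]
 [421.1, -43.5, 4.0]
crate top outer
 [583.8, -160.9, 45.0]
 [578.9, -312.9, 45.0]
 [428.6, -308.5, 45.0]
 [433.0, -155.4, 45.0]
jar [750.8, -43.1, 60.0]
mug [389.9, -446.8, 60.0]
dish [375.8, 429.2, 20.0]
```

Measurements agree with the text: carton top at 159, old carton top at 99, tray yaw about -0.088, tray centre (561,223). Next I move behind the old carton at TCP (642,208), yaw 3.05, with the fingers open so both push on it.

```bash
python3 -m creep '[87.8,40,-31,0,0,0,0.02, 87.8,40,-31,0,0,0,0.02, 87.8,40,-31,0,0,0,0.02, 87.8,40,-31,0,0,0,0.02, 87.8,40,-31,0,0,0,0.02, 87.8,40,-31,0,0,0,0.02, 87.8,40,-31,0,0,0,0.02, 87.8,40,-31,0,0,0,0.02, 87.8,40,-31,0,0,0,0.02, 87.8,40,-31,0,0,0,0.02, 87.8,40,-31,0,0,0,0, 87.8,0,0,0,0,0,0]' 25
```

```text
t: 1.7
ee_pos: [613.4, 231.2, 242.8]
tool_rot: [-3.14, -0.002, 3.047]
ft_force: [-0.9, 0.5, -0.6]
grip_width: 87.8
grasp_force: 0.0
```

```bash
python3 -m creep '[87.8,15,-12,-10,0,0,0.002, 87.8,14,-11,-30,0,0,0, 87.8,0,0,-40,0,0,0, 87.8,0,0,-40,0,0,0, 87.8,0,0,-12,0,0,0, 87.8,0,0,0,0,0,0]'; python3 - <<'E'
from h import *
T=grab('top');S=grab('side')
a=cv2.resize(T['pixels'][160:270,130:250],(480,440),interpolation=2);b=cv2.resize(S['pixels'][130:240,180:260],(320,440),interpolation=2)
cv2.imwrite('pics/p1.png',np.hstack([a,b])[:,:,::-1])
E
```

```text
t: 2.45
ee_pos: [640.0, 211.3, 112.2]
tool_rot: [-3.141, -0.001, 3.055]
ft_force: [-0.1, -0.4, -0.0]
grip_width: 87.7
grasp_force: 0.0
```

View pics/p1.png

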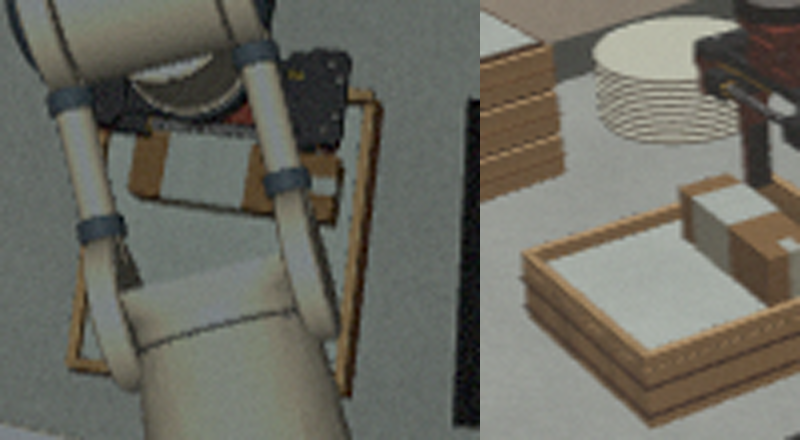

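The gripper is over the gap behind the old carton: the left finger shows just behind it at about (757,150) in the side crop, and nothing touches. Descending.

```bash
python3 -m creep '[87.8,2,-1,-10,0,0,0, 87.8,0,0,-10,0,0,0, 87.8,0,0,-10,0,0,0, 87.8,0,0,0,0,0,0]'
```

```text
t: 3.05
ee_pos: [641.7, 209.8, 80.7]
tool_rot: [-3.141, -0.003, 3.054]
ft_force: [0.2, -0.6, -0.7]
grip_width: 87.5
grasp_force: 0.0
```

```bash
python3 -m creep '[87.8,-10,0.9,0,0,0,0, 87.8,-10,0.9,0,0,0,0, 87.8,-10,0.9,0,0,0,0, 87.8,-10,0.9,0,0,0,0, 87.8,-10,0.9,0,0,0,0, 87.8,-10,0.9,0,0,0,0, 87.8,-10,0.9,0,0,0,0, 87.8,-10,0.9,0,0,0,0, 87.8,-10,0.9,0,0,0,0, 87.8,-10,0.9,0,0,0,0, 87.8,-10,0.9,0,0,0,0, 87.8,0,0,0,0,0,0]'; python3 -m creep '[87.8,-5,0.4,0,0,0,0, 87.8,-5,0.4,0,0,0,0, 87.8,-3,0.3,0,0,0,0, 87.8,-2,0.2,0,0,0,0, 87.8,0,0,0,0,0,0]'
```

```text
t: 4.55
ee_pos: [531.3, 220.1, 82.2]
tool_rot: [-3.141, -0.002, 3.054]
ft_force: [0.7, 0.1, 0.0]
grip_width: 87.8
grasp_force: 0.0
t: 5.18
ee_pos: [517.8, 221.3, 82.9]
tool_rot: [3.141, 0.001, 3.054]
ft_force: [3.7, 0.6, -2.1]
grip_width: 87.8
grasp_force: 1.3
```

```bash
python3 -m creep '[87.8,-1.5,0.1,0,0,0,0, 87.8,0,0,0,0,0,0]';  python3 -m creep '[87.8,-1.5,0.1,0,0,0,0, 87.8,0,0,0,0,0,0]'
```

```text
t: 5.42
ee_pos: [517.6, 221.3, 83.5]
tool_rot: [3.141, 0.004, 3.054]
ft_force: [6.5, 0.2, 0.5]
grip_width: 87.6
grasp_force: 3.4
t: 5.68
ee_pos: [517.4, 221.3, 84.2]
tool_rot: [3.14, 0.008, 3.054]
ft_force: [10.8, -0.5, -0.0]
grip_width: 88.1
grasp_force: 5.3
```

It has stopped moving and the force is rising: the old carton is against the lip. Backing off, rising and looking.

```bash
python3 -m creep '[87.8,6,-0.5,0,0,0,0, 87.8,10,-1,0,0,0,0, 87.8,4,0,30,0,0,0, 87.8,0,0,50,0,0,0, 87.8,0,0,60,0,0,0, 87.8,0,-20,35,0,0,-0.1, 87.8,-3,-40,0,0,0,-0.17, 87.8,-3,-40,0,0,0,-0.17, 87.8,-3,-40,0,0,0,-0.17, 87.8,-3,-40,0,0,0,-0.17, 87.8,-3,-40,0,0,0,-0.17, 87.8,-3,-40,0,0,0,-0.17]'; python3 -m creep '[87.8,-3,-40,0,0,0,-0.17, 87.8,-3,-40,0,0,0,-0.17, 87.8,-3,-40,0,0,0,-0.17, 87.8,-3,-40,0,0,0,-0.17, 87.8,-3,-40,0,0,0,-0.17, 87.8,0,-10,0,0,0,-0.17, 87.8,0,0,0,0,0,-0.17, 87.8,0,0,0,0,0,-0.17, 87.8,0,0,0,0,0,-0.17, 87.8,0,0,0,0,0,-0.1, 87.8,0,0,0,0,0,0]'
python3 - <<'E'
from h import *
T=grab('top');S=grab('side')
a=cv2.resize(T['pixels'][165:265,140:240],(400,400),interpolation=2);b=cv2.resize(S['pixels'][165:235,185:290],(600,400),interpolation=2)[:,:400]
cv2.imwrite('pics/p2.png',np.hstack([a,b])[:,:,::-1])
E
```

```text
t: 7.18
ee_pos: [516.2, -41.4, 257.3]
tool_rot: [-3.141, -0.001, 1.928]
ft_force: [1.7, 0.2, -0.1]
grip_width: 87.8
grasp_force: 0.0
t: 8.55
ee_pos: [501.5, -250.2, 257.2]
tool_rot: [-3.14, 0.001, 0.305]
ft_force: [0.4, -0.3, -0.2]
grip_width: 87.7
grasp_force: 0.0
```

View pics/p2.png

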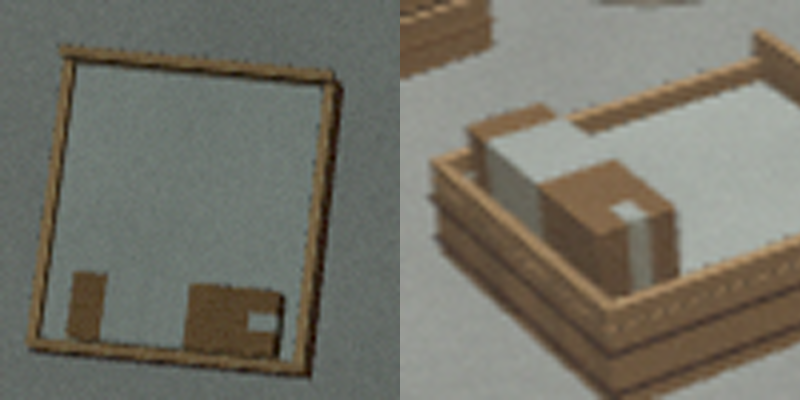

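The old carton lies flush along the front lip, from (70,310) to (280,325) in the left crop. Next, descend on the new carton and grip it.

```bash
python3 -m creep '[87.8,-4,-6,-20,0,0,-0.01, 87.8,0,0,-40,0,0,0, 87.8,0,0,-40,0,0,0, 87.8,0,0,-20,0,0,0, 87.8,0,0,-11,0,0,0, 87.8,0,0,0,0,0,0]' 25;python3 -m creep '[40,0,0,0,0,0,0, 40,0,0,0,0,0,0, 40,0,0,0,0,0,0, 40,0,0,0,0,0,0, 40,0,0,0,0,0,0, 40,0,0,0,0,0,0]' 25
```

```text
t: 9.4
ee_pos: [497.6, -256.2, 126.9]
tool_rot: [3.142, -0.0, 0.294]
ft_force: [0.8, 0.2, 0.0]
grip_width: 87.9
grasp_force: 0.0
t: 10.15
ee_pos: [497.5, -256.2, 126.8]
tool_rot: [3.141, -0.0, 0.294]
ft_force: [0.2, -1.2, 0.9]
grip_width: 47.9
grasp_force: 25.0
```

Gripped: width 47.9, force 25 N. Lift, go to the mat, square up and lean 25°.

```bash
python3 -m creep '[40,0,0,20,0,0,0, 40,0,0,35,0,0,0, 40,0,0,35,0,0,0, 40,12,28,0,0,0,-0.03, 40,12,28,0,0,0,-0.03, 40,12,28,0,0,0,-0.03, 40,12,28,0,0,0,-0.03, 40,12,28,0,0,0,-0.03, 40,12,28,0,0,0,-0.03, 40,12,28,0,0,0,-0.03, 40,12,28,0,0,0,-0.03, 40,12,28,0,0,0,-0.03]' ; python3 -m creep '[40,3,7,0,0,0,-0.025, 40,0,0,0,0,-0.11,0, 40,0,0,0,0,-0.11,0, 40,0,0,0,0,-0.11,0, 40,0,0,0,0,-0.106,0, 40,0,0,0,0,0,0]'
python3 - <<'E'
from h import *
s=r.get_state();T=grab('top');S=grab('side')
print(s['ee_pos'],s['tool_rot'])
a=cv2.resize(T['pixels'][160:280,210:330],(400,400),interpolation=2);b=cv2.resize(S['pixels'][130:290,210:370],(400,400),interpolation=2)
cv2.imwrite('pics/p3.png',np.hstack([a,b])[:,:,::-1])
E
```

```text
t: 11.65
ee_pos: [605.8, -3.1, 218.0]
tool_rot: [3.142, -0.001, 0.023]
ft_force: [0.7, 0.3, -1.1]
grip_width: 48.2
grasp_force: 25.0
t: 12.4
ee_pos: [606.8, 2.2, 216.4]
tool_rot: [-3.141, -0.435, -0.002]
ft_force: [0.7, 0.2, -1.1]
grip_width: 47.7
grasp_force: 25.0
[606.7739587    2.19694235 216.36009212] [-3.14142792e+00 -4.34565739e-01 -2.17691154e-03]
```

View pics/p3.png

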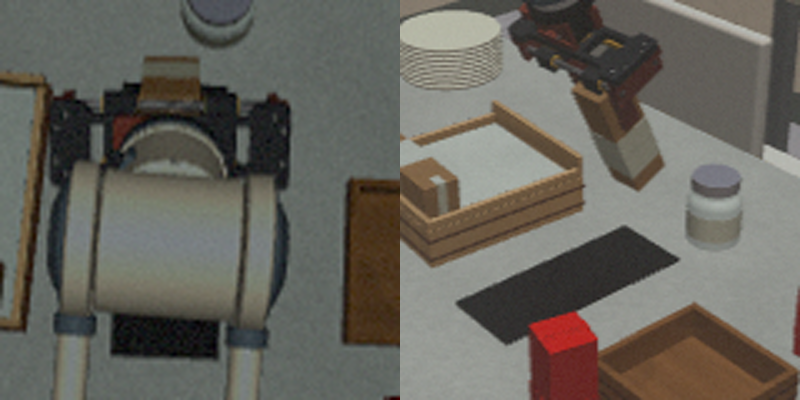

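The carton leans 25° with its bottom end away from the robot, well above the mat and clear of the jar. Pressing down.

```bash
python3 -m creep '[40,0,0,-30,0,0,0, 40,0,0,-30,0,0,0, 40,0,0,-20,0,0,0, 40,0,0,-8,0,0,0, 40,0,0,-3,0,0,0, 40,0,0,0,0,0,0]'; python3 -m creep '[40,0,0,-3,0,0,0, 40,0,0,0,0,0,0]';python3 -m creep '[40,0,0,-2,0,0,0, 40,0,0,0,0,0,0]'
```

```text
t: 13.25
ee_pos: [609.0, 2.8, 126.8]
tool_rot: [-3.141, -0.437, -0.001]
ft_force: [-0.0, -0.5, -1.0]
grip_width: 48.0
grasp_force: 25.0
t: 13.5
ee_pos: [608.5, 2.9, 122.9]
tool_rot: [-3.141, -0.436, -0.001]
ft_force: [-0.1, -0.3, -0.6]
grip_width: 47.7
grasp_force: 25.0
t: 13.75
ee_pos: [609.0, 2.9, 121.6]
tool_rot: [-3.141, -0.438, -0.001]
ft_force: [-0.6, -0.7, 2.2]
grip_width: 47.7
grasp_force: 25.0
```

```bash
python3 - <<'E'
import numpy as np
th=np.r_[25,np.arange(30,91,4),90]; ph=np.interp(th,[25,42,86,90],[25,25,0,0])
t,p=np.radians(th),np.radians(ph);a=115
x=-(a*np.sin(t)-24*np.cos(t))-3*np.sin(p); z=a*np.cos(t)+24*np.sin(t)+3*np.cos(p)
for i in range(1,len(t)):print(th[i],round(x[i]-x[i-1],1),round(z[i]-z[i-1],1),round(p[i-1]-p[i],3))
print(x[-1]-x[0],z[-1]-z[0])
E
```

```text
30 -9.9 -2.8 0.0
34 -7.7 -2.8 0.0
38 -7.5 -3.4 0.0
42 -7.2 -3.9 0.0
46 -6.8 -4.3 0.04
50 -6.5 -4.8 0.04
54 -6.1 -5.3 0.04
58 -5.8 -5.7 0.04
62 -5.3 -6.1 0.04
66 -4.9 -6.5 0.04
70 -4.4 -6.8 0.04
74 -4.0 -7.1 0.04
78 -3.4 -7.4 0.04
82 -2.9 -7.6 0.04
86 -2.4 -7.8 0.04
90 -2.0 -8.0 0.0
90 0.0 0.0 0.0
-86.88243200347706 -90.08715715210147
```

```bash
python3 -m creep '[40,-10,0,-4,0,0,0, 40,-7.5,0,-3.2,0,0,0, 40,-7.5,0,-3.5,0,0,0, 40,-7,0,-4,0,0,0, 40,0,0,0,0,0,0]'; python3 -m creep '[40,-6.8,0,-4.3,0,0.04,0, 40,-6.5,0,-4.8,0,0.04,0, 40,-6,0,-5.3,0,0.04,0, 40,-5.8,0,-5.7,0,0.04,0, 40,0,0,0,0,0,0]'
python3 - <<'E'
from h import *
S=grab('side');T=grab('top')
cv2.imwrite('pics/p4.png',cv2.resize(S['pixels'][170:290,200:360],(640,480),interpolation=2)[:,:,::-1])
E
```

```text
t: 14.38
ee_pos: [576.7, 2.8, 107.8]
tool_rot: [-3.141, -0.44, -0.001]
ft_force: [-1.9, 1.3, 5.8]
grip_width: 48.1
grasp_force: 25.0
t: 15.0
ee_pos: [551.1, 2.9, 87.5]
tool_rot: [-3.141, -0.277, -0.001]
ft_force: [-7.5, -0.5, 10.9]
grip_width: 48.1
grasp_force: 25.0
```

View pics/p4.png

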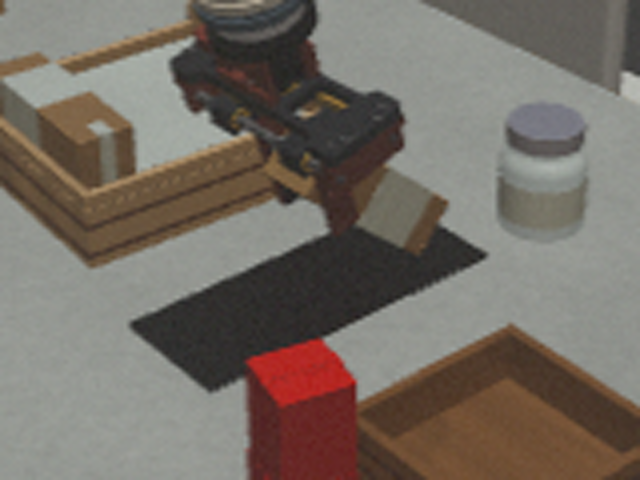

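The carton is pivoting well (about 58°), with its bottom edge on the mat at about (415,250). Continuing.

```bash
python3 -m creep '[40,-5.3,0,-6,0,0.04,0, 40,-4.9,0,-6.4,0,0.04,0, 40,-4.4,0,-6.8,0,0.04,0, 40,-4,0,-7,0,0.04,0, 40,0,0,0,0,0,0]'; python3 -m creep '[40,-3.4,0,-7.2,0,0.04,0, 40,-2.9,0,-7.4,0,0.04,0, 40,-2.4,0,-7.6,0,0.037,0, 40,-2,0,-7,0,0,0, 40,0,0,0,0,0,0]'
```

```text
t: 15.72
ee_pos: [531.9, 2.9, 59.2]
tool_rot: [-3.141, -0.114, -0.001]
ft_force: [-0.9, 0.2, 0.3]
grip_width: 48.1
grasp_force: 25.0
t: 16.35
ee_pos: [521.5, 2.9, 29.0]
tool_rot: [-3.141, 0.002, -0.001]
ft_force: [-0.5, 0.1, -1.2]
grip_width: 47.8
grasp_force: 25.0
```

```bash
python3 - <<'E'
from h import *
S=grab('side');T=grab('top')
a=cv2.resize(S['pixels'][170:290,220:340],(480,480),interpolation=2);b=cv2.resize(T['pixels'][170:290,220:300],(320,480),interpolation=2)
cv2.imwrite('pics/p5.png',np.hstack([a,b])[:,:,::-1])
E
```

```text
(no output)
```

View pics/p5.png

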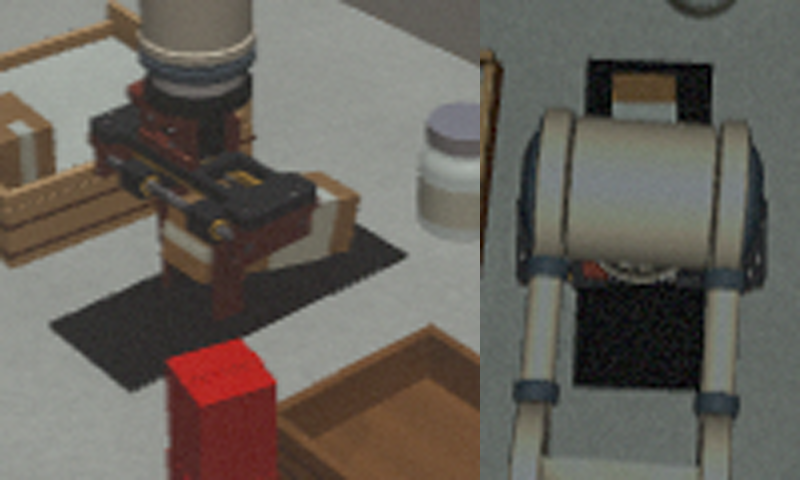

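```bash
python3 - <<'E'
from h import *
S=grab('side');T=grab('top')
def ony(d,p,y):
    c,v=ray(d,p);return c+v*(y-c[1])/v[1]
for n,p in dict(fartop=(357,198),farbot=(351,250),neartop=(214,245),nearbot=(212,283),maskbottom=(250,272),finger=(228,318)).items():
    print(n,ony(S,(p[0]/4+220,p[1]/4+170),-21).round(1))
for p in((675,74),(612,74)): print(onz(T,((p[0]-480)/4+220,p[1]/4+170),55).round(1))
for x in(480,630):
  for z in(4,52): print(x,z,((proj(S,(x,-21,z))-[220,170])*4).round())
E
```

```text
fartop [655.7 -21.   48.8]
farbot [651.  -21.    4.1]
neartop [516.4 -21.   67.2]
nearbot [513.9 -21.   36. ]
maskbottom [549.5 -21.   29.4]
finger [528.3 -21.   -1.3]
[656.1 -21.9  55. ]
[655.4  26.1  55. ]
480 4 [176. 338.]
480 52 [174. 282.]
630 4 [331. 260.]
630 52 [332. 206.]
```

```bash
python3 - <<'E'
from h import *
S=grab('side')
def ony(d,p,y):
    c,v=ray(d,p);return c+v*(y-c[1])/v[1]
g=S['pixels'].astype(int)
for c in range(262,312,3):
    col=g[:,c].sum(1)
    dark=np.where(col[225:262]<95)[0]
    if len(dark):
        rr=225+dark[0]; print(c,rr,ony(S,(c,rr-.5),-21).round(1)[[0,2]],g[rr-3,c],g[rr,c],g[rr+3,c])
p=cv2.imread('pics/p4.png')
print(ony(S,(415/4+200,250/4+170),-21).round(1))
E
```

```text
[634.1 -21.   11.5]
```

```bash
python3 - <<'E'
from h import *
S=grab('side')
g=S['pixels'].astype(int)
for c in (266,271,283,288,293,298,303,306):
    print(c,[tuple(g[y,c]) [0] for y in range(212,252)])
E
```

```text
266 [np.int64(50), np.int64(41), np.int64(41), np.int64(69), np.int64(73), np.int64(66), np.int64(94), np.int64(118), np.int64(97), np.int64(68), np.int64(56), np.int64(71), np.int64(72), np.int64(78), np.int64(82), np.int64(95), np.int64(123), np.int64(134), np.int64(121), np.int64(120), np.int64(103), np.int64(95), np.int64(96), np.int64(96), np.int64(97), np.int64(90), np.int64(45), np.int64(44), np.int64(47), np.int64(45), np.int64(46), np.int64(51), np.int64(43), np.int64(44), np.int64(43), np.int64(45), np.int64(48), np.int64(48), np.int64(48), np.int64(49)]
271 [np.int64(46), np.int64(53), np.int64(53), np.int64(49), np.int64(44), np.int64(48), np.int64(77), np.int64(67), np.int64(55), np.int64(58), np.int64(53), np.int64(54), np.int64(53), np.int64(47), np.int64(44), np.int64(44), np.int64(46), np.int64(46), np.int64(82), np.int64(114), np.int64(119), np.int64(118), np.int64(115), np.int64(100), np.int64(95), np.int64(91), np.int64(91), np.int64(84), np.int64(60), np.int64(46), np.int64(45), np.int64(46), np.int64(46), np.int64(45), np.int64(44), np.int64(47), np.int64(44), n
[... 2805 characters left out ...]
p.int64(149), np.int64(144), np.int64(145), np.int64(148), np.int64(147), np.int64(147), np.int64(144), np.int64(145)]
306 [np.int64(145), np.int64(148), np.int64(147), np.int64(145), np.int64(130), np.int64(124), np.int64(128), np.int64(99), np.int64(90), np.int64(89), np.int64(84), np.int64(85), np.int64(90), np.int64(88), np.int64(88), np.int64(88), np.int64(89), np.int64(91), np.int64(90), np.int64(90), np.int64(64), np.int64(45), np.int64(49), np.int64(49), np.int64(50), np.int64(51), np.int64(52), np.int64(50), np.int64(49), np.int64(77), np.int64(133), np.int64(145), np.int64(148), np.int64(149), np.int64(145), np.int64(141), np.int64(147), np.int64(147), np.int64(147), np.int64(148)]
```

```bash
python3 - <<'E'
import cv2,numpy as np
s=cv2.imread('pics/p5.png')[:, :480]
c=s[150:340,130:380]
c=np.clip(c.astype(float)*1.5,0,255).astype(np.uint8)
cv2.imwrite('pics/p6.png',cv2.resize(c,(750,570),interpolation=cv2.INTER_CUBIC))
E
```

```text
(no output)
```

View pics/p6.png

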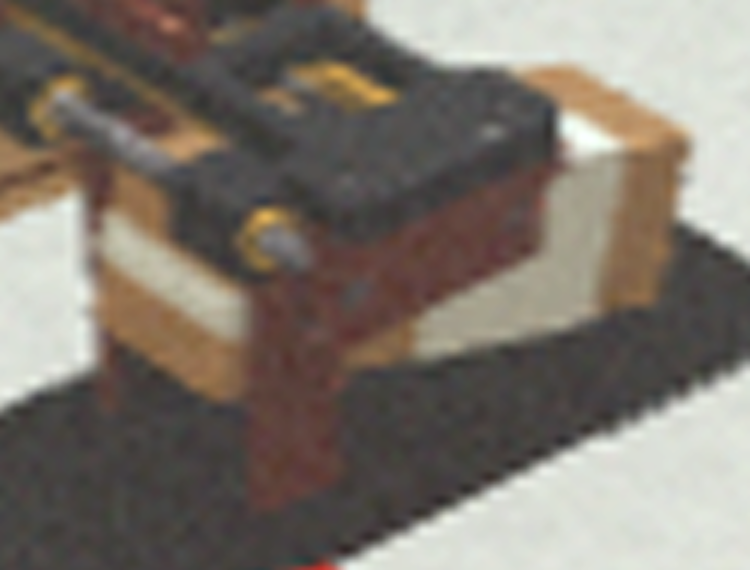

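The carton is under-rotated (about 14° short), and the fingers have crept down its side to near its top end. I'll measure exactly how it sits in the fingers before re-seating it on a support.

```bash
python3 - <<'E'
from h import *
S=grab('side');T=grab('top')
def ony(d,p,y):
    c,v=ray(d,p);return c+v*(y-c[1])/v[1]
P=np.array([ony(S,p,-21) for p in((283,237.3),(288,236.5),(293,235.5),(298,234.4),(303,232.6),(306,231.9))])[:,[0,2]]
print(P.round(1)); k=np.polyfit(P[:,0],P[:,1],1);print('slope deg',np.degrees(np.arctan(k[0])),'z at 521',np.polyval(k,521.5))
print('top end corner',ony(S,(130/4+220+240/12,170+150/4+400/12),-21).round(1), 'far low',ony(S,(220+130/4+655/12,170+150/4+303/12),-21).round(1),'far up',ony(S,(220+130/4+688/12,170+150/4+145/12),-21).round(1))
g=T['pixels'];m=cv2.inRange(g,(110,0,0),(255,45,45));k,l,st,c=cv2.connectedComponentsWithStats(m)
for i in range(1,k):
    if st[i,4]>60:print('red',c[i],onz(T,c[i],150).round())
print('turq',onz(T,(392,217),150).round()); s=r.get_state();print(s['t'],s['ee_pos'],s['ft_force'])
E
```

```text
[[551.5  31. ]
 [570.8  25.2]
 [590.4  20. ]
 [610.5  15. ]
 [631.   12.5]
 [643.5   9.6]]
slope deg -12.839542917136443 z at 521 36.674981868623675
top end corner [512.1 -21.   36.5] far low [648.2 -21.    4.4] far up [658.1 -21.   47.5]
red [358.756 178.612] [ 668. -277.  150.]
red [338.97472924 289.03249097] [ 357. -216.  150.]
turq [ 559. -369.  150.]
16.75 [521.98884476   2.89431281  30.40652738] [ 0.30530464 -0.46660636 -1.09497986]
```

Grasp geometry: the fingers hold 129 mm from the bottom end and 8.5 mm below its lower face. Rather than drop it, I'll rest the carton with its middle on the crate's near wall and its bottom end on the counter, then regrip properly. That wall is about y = -159 and 45 high.

```bash
python3 -m creep '[40,0,0,20,0,0,0, 40,0,0,40,0,0,0, 40,0,-18,40,0,0,0.15, 40,0,-18,0,0,0,0.15, 40,0,-18,0,0,0,0.15, 40,0,-18,0,0,0,0.15, 40,0,-18,0,0,0,0.15, 40,0,-18,0,0,0,0.15, 40,0,-18,0,0,0,0.15, 40,0,-18,0,0,0,0.15, 40,0,-18,0,0,0,0.15, 40,0,-18,0,0,0,0.15]' 30; python3 -m creep '[40,0,-4,0,0,0,0.07, 40,0,0,0,-0.1,0,0, 40,0,0,0,-0.11,0,0, 40,0,0,-20,0,0,0, 40,0,0,0,0,0,0]'
python3 - <<'E'
from h import *
S=grab('side');T=grab('top')
cv2.imwrite('pics/x_top.png',T['pixels'][:,:,::-1]);cv2.imwrite('pics/x_side.png',S['pixels'][:,:,::-1])
g=S['pixels'][180:320,240:380].astype(int)
E
```

```text
t: 18.25
ee_pos: [522.4, -177.9, 132.4]
tool_rot: [3.14, 0.002, 1.504]
ft_force: [0.4, 0.4, -1.2]
grip_width: 48.0
grasp_force: 30.0
t: 18.88
ee_pos: [521.0, -180.6, 108.2]
tool_rot: [-3.138, 0.208, 1.57]
ft_force: [-1.9, -0.1, -1.3]
grip_width: 47.9
grasp_force: 30.0
```

```bash
python3 -m creep '[40,0,0,-20,0,0,0, 40,0,0,-20,0,0,0, 40,0,0,-10,0,0,0, 40,0,0,0,0,0,0]' ; python3 -m creep '[40,0,0,-3,0,0,0, 40,0,0,0,0,0,0]'; python3 -m creep '[40,0,0,-2,0,0,0, 40,0,0,0,0,0,0]'; python3 - <<'E'
from h import *
S=grab('side')
cv2.imwrite('pics/p7.png',cv2.resize(S['pixels'][190:310,230:390],(800,600),interpolation=2)[:,:,::-1])
E
```

```text
t: 19.48
ee_pos: [521.2, -180.9, 58.7]
tool_rot: [-3.139, 0.21, 1.569]
ft_force: [0.5, -0.3, -1.6]
grip_width: 47.8
grasp_force: 30.0
t: 19.73
ee_pos: [522.4, -181.1, 57.9]
tool_rot: [3.14, 0.211, 1.569]
ft_force: [-0.9, -0.6, -1.7]
grip_width: 48.0
grasp_force: 30.0
t: 19.98
ee_pos: [522.1, -181.1, 55.5]
tool_rot: [3.141, 0.211, 1.569]
ft_force: [-0.0, -0.2, -0.9]
grip_width: 47.6
grasp_force: 30.0
```

View pics/p7.png

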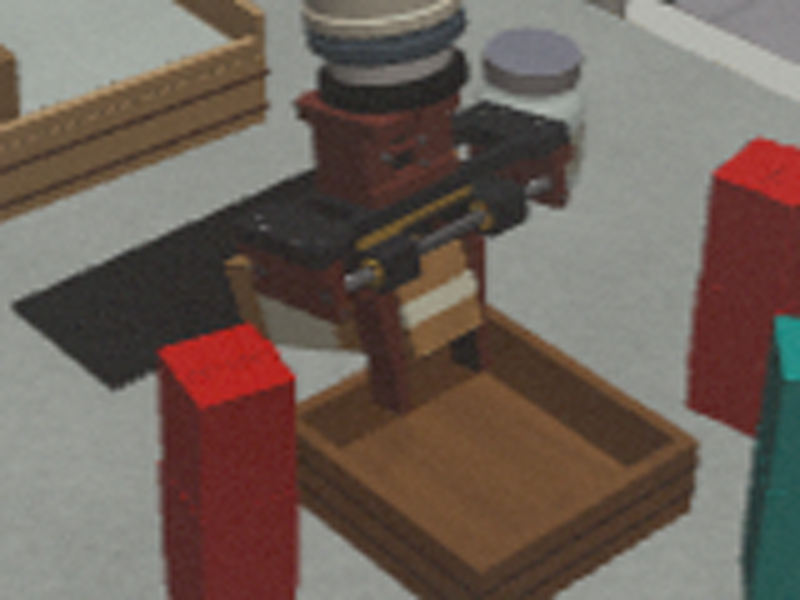

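This shows the fingers inside the crate at about (390,400), the carton's underside just above the near wall and the bottom end behind it. Continuing down by force.

```bash
python3 -m creep '[40,0,0,-3,0,0,0, 40,0,0,0,0,0,0]' ; python3 -m creep '[40,0,0,-2,0,0,0, 40,0,0,0,0,0,0]'; python3 -m creep '[40,0,0,-2,0,0,0, 40,0,0,0,0,0,0]'
```

```text
t: 20.27
ee_pos: [522.1, -181.3, 52.3]
tool_rot: [3.141, 0.211, 1.569]
ft_force: [0.3, -1.1, -1.9]
grip_width: 47.9
grasp_force: 30.2
t: 20.52
ee_pos: [522.2, -181.5, 50.7]
tool_rot: [3.141, 0.212, 1.568]
ft_force: [1.2, -3.9, 0.7]
grip_width: 48.2
grasp_force: 31.1
t: 20.78
ee_pos: [522.4, -181.9, 49.5]
tool_rot: [3.14, 0.212, 1.568]
ft_force: [-0.6, -4.7, 4.3]
grip_width: 47.7
grasp_force: 30.6
```

```bash
python3 -m creep '[40,0,-1,-2,0,0,0, 40,0,0,0,0,0,0]' ; python3 -m creep '[40,0,-1,-2,0,0,0, 40,0,0,0,0,0,0]'; python3 - <<'E'
from h import *
S=grab('side')
# lower/top-end corners: brown end face visible inside crate view
g=S['pixels'].astype(int)
for c in (311,314,317,320,323):
    print(c,[int(v) for v in g[245:266,c,0]],[int(v) for v in g[245:266,c,2]])
E
```

```text
t: 21.02
ee_pos: [522.7, -182.5, 48.0]
tool_rot: [3.139, 0.212, 1.568]
ft_force: [-2.1, -1.9, 7.1]
grip_width: 47.8
grasp_force: 30.0
t: 21.28
ee_pos: [522.8, -182.9, 47.5]
tool_rot: [3.139, 0.211, 1.568]
ft_force: [-5.6, 2.1, 16.4]
grip_width: 48.1
grasp_force: 30.0
311 [44, 51, 40, 46, 70, 109, 121, 117, 118, 144, 119, 115, 97, 84, 77, 79, 78, 79, 69, 71, 73] [39, 43, 35, 41, 45, 54, 58, 58, 72, 124, 101, 96, 81, 53, 41, 44, 44, 41, 43, 41, 35]
314 [69, 59, 58, 111, 121, 123, 122, 137, 152, 157, 154, 153, 146, 121, 121, 124, 123, 121, 118, 75, 78] [44, 46, 44, 54, 58, 61, 57, 93, 128, 133, 130, 128, 109, 55, 56, 61, 59, 58, 57, 40, 38]
317 [122, 126, 123, 126, 122, 135, 159, 155, 155, 158, 146, 127, 123, 122, 123, 120, 118, 113, 74, 74, 79] [56, 60, 59, 61, 57, 87, 135, 132, 132, 134, 109, 68, 58, 58, 60, 58, 57, 54, 39, 35, 35]
320 [122, 120, 123, 117, 148, 154, 154, 153, 152, 125, 119, 118, 116, 116, 115, 120, 61, 66, 64, 71, 78] [61, 56, 58, 54, 120, 131, 130, 129, 128, 73, 55, 57, 57, 56, 57, 60, 36, 39, 38, 40, 36]
323 [124, 119, 129, 151, 155, 155, 152, 141, 120, 122, 116, 120, 119, 120, 76, 45, 43, 45, 43, 44, 44] [59, 58, 79, 128, 130, 132, 129, 106, 59, 59, 55, 56, 57, 55, 40, 39, 36, 36, 38, 37, 38]
```

Firm contact on both supports. Ease off, open to 62 mm (staying clear of the crate's sides) and rise.

```bash
python3 -m creep '[40,0,0,2,0,0,0, 40,0,0,1.5,0,0,0, 40,0,0,0,0,0,0]' ; python3 -m creep '[50,0,0,0,0,0,0, 54,0,0,0,0,0,0, 60,0,0,0,0,0,0, 62,0,0,0,0,0,0]';  python3 - <<'E'
from h import *
S=grab('side')
g=S['pixels'].astype(int)
for c in (314,317,320,323):
    print(c,[int(v) for v in g[245:275,c,0]])
E
```

```text
t: 21.7
ee_pos: [522.2, -182.6, 47.7]
tool_rot: [3.141, 0.21, 1.569]
ft_force: [0.4, 0.9, 3.3]
grip_width: 47.6
grasp_force: 30.0
t: 22.2
ee_pos: [521.9, -183.1, 47.7]
tool_rot: [3.142, 0.211, 1.569]
ft_force: [0.0, 0.8, -0.1]
grip_width: 61.7
grasp_force: 0.0
314 [122, 124, 122, 121, 121, 126, 125, 149, 155, 160, 155, 156, 130, 121, 123, 124, 124, 124, 124, 75, 80, 78, 77, 85, 82, 82, 103, 114, 114, 114]
317 [124, 125, 127, 127, 125, 139, 157, 154, 157, 158, 148, 123, 122, 122, 119, 118, 118, 89, 78, 80, 80, 80, 81, 82, 92, 108, 111, 110, 112, 115]
320 [122, 120, 121, 132, 149, 155, 156, 154, 142, 125, 117, 118, 118, 118, 116, 105, 75, 79, 78, 77, 82, 78, 94, 111, 108, 105, 108, 108, 110, 109]
323 [99, 126, 147, 155, 156, 156, 156, 124, 118, 120, 119, 119, 119, 126, 56, 44, 42, 49, 47, 74, 81, 107, 110, 108, 113, 109, 110, 104, 106, 108]
```

The carton did not move on release; its edge rows are unchanged. Rise and measure it.

```bash
python3 -m creep '[62,0,0,10,0,0,0, 62,0,0,20,0,0,0, 62,0,0,30,0,0,0, 62,0,0,40,0,0,0, 87.8,0,0,30,0,0,0, 87.8,0,0,10,0,0,0, 87.8,0,0,0,0,0,0]'; cat > m2.py <<'E'
from h import *
S=grab('side');T=grab('top')
hs=cv2.cvtColor(cv2.GaussianBlur(S['pixels'],(3,3),0),cv2.COLOR_RGB2HSV)
print('side rows/cols brightness map (V,S)')
sub=S['pixels'][200:272:2,270:340:3]
V=sub.max(2);s=(sub.max(2).astype(int)-sub.min(2))
for i,row in enumerate(V): print(200+2*i,' '.join('%3d%s'%(v,'*' if q>40 else ('+' if q>22 else ' ')) for v,q in zip(row,s[i])))
E
python3 m2.py
```

```text
t: 23.12
ee_pos: [522.3, -183.1, 188.9]
tool_rot: [3.139, 0.211, 1.568]
ft_force: [-0.7, 0.0, 0.5]
grip_width: 86.3
grasp_force: 0.0
side rows/cols brightness map (V,S)
200 163+ 158* 112* 102*  61   63   62   60   64   58   77+  45   49   49  147  147  150  146  148   62   40   69+ 113  128 
202 114* 108* 106* 106*  80+  63   60   62   62   57   75+  52   83  147  149  147  149  147  148   55   46   68+ 116  130 
204 103* 120* 108* 108*  78+ 149   95   59   57   64   63   72+ 149  148  149  150  147  147  148   66   42   70+ 118  131 
206 107* 108*  88+  81+ 108* 146  150  150  130   62   62   75+ 139  149  151  149  146  145  148   86   46   62   93   94 
208  97*  77+ 109* 107* 107* 149  149  149  150   58   56   79+ 137  151  147  150  151  146  139   99   41   58   87   89 
210 109* 109* 110* 108* 108* 149  149  150  151   58   57   76+ 134  151  149  151  150  148  143  112   44   50  135  154 
212 107* 108* 108*  70+ 100+ 150  152  150  153   75   59   75+ 109  150  150  150  150  148  126  116   44   55  127  171 
214 106*  88+  84+ 110* 121+ 151  151  149  154   99   59   71+
[... 2832 characters left out ...]
 102   97+  79+  78+  81*  83+  95* 126* 121*  77+  75+  73+  70+  74+  74+ 107*
262 178* 180* 176* 166* 175* 181* 147  155  144  118  117   88+  84+  79+  78+ 126*  75+  79+  82+  76+  75+  72+  72+  72+
264 154* 179* 179* 181* 183* 183* 156* 150  154  147  138+ 113*  86*  78*  77+  78*  82*  80*  82*  90*  79+  75+  72+  78+
266 182* 182* 182* 180* 182* 179* 106* 152  150  135  114*  86*  76+  80*  83+  79*  83+  81* 115* 119*  93*  79+  74+  73+
268 182* 180* 182* 172*  99* 103* 106* 152  121* 112*  78+  71+  77+  80*  81+  81*  89* 111* 109* 114* 118*  94*  74+  77+
270 180* 166* 102* 102* 104* 102* 106* 115*  99*  79+  78+  79*  79+  82+  83*  89* 109* 107* 110* 114* 116* 120*  91*  77+
```

```bash
python3 - <<'E'
from h import *
S=grab('side')
def onx(d,p,x):
    c,v=ray(d,p);return (c+v*(x-c[0])/v[0])[1:].round(1)
for n,p,x in(('botL',(275,244.7),498),('topL',(310.5,248.5),498),('topLlow',(314,262.5),498),('botR',(286,237.5),546),('topR',(322.5,239.5),546)):print(n,onx(S,p,x))
E
```

```text
botL [-49.   44.5]
topL [-187.9  106.4]
topLlow [-202.    70.9]
botR [-40.4  42.7]
topR [-182.1  109. ]
```

The carton rests stably at a 24.5° slope, with its bottom edge at y about -64. Regrip with the tool vertical, nearer the axis, 112 mm from the bottom end.

```bash
python3 -m creep '[87.8,0,15,-20,0.105,0,0, 87.8,0,14,-20,0.106,0,0, 87.8,0,0,-35,0,0,0, 87.8,0,0,-30,0,0,0, 87.8,0,0,-9,0,0,0, 87.8,0,0,0,0,0,0]'; python3 -m creep '[40,0,0,0,0,0,0, 40,0,0,0,0,0,0, 40,0,0,0,0,0,0, 40,0,0,0,0,0,0, 40,0,0,0,0,0,0, 40,0,0,0,0,0,0]' 25
```

```text
t: 24.02
ee_pos: [521.6, -153.9, 73.2]
tool_rot: [-3.14, -0.001, 1.569]
ft_force: [0.3, 0.2, 0.6]
grip_width: 88.0
grasp_force: 0.0
t: 24.78
ee_pos: [522.2, -154.1, 74.2]
tool_rot: [3.141, 0.0, 1.569]
ft_force: [0.4, 0.8, 0.7]
grip_width: 48.0
grasp_force: 25.0
```

```bash
python3 -m creep '[40,0,0,20,0,0,0, 40,0,0,40,0,0,0, 40,1,12,20,0,0,-0.17, 40,1,18,0,0,0,-0.17, 40,1,18,0,0,0,-0.17, 40,1,18,0,0,0,-0.17, 40,1,18,0,0,0,-0.17, 40,1,18,0,0,0,-0.17, 40,1,18,0,0,0,-0.17, 40,1,18,0,0,0,-0.17, 40,1,18,0,0,0,-0.17, 40,0,0,0,0,0,-0.039]'; python3 -m creep '[40,0,0,-30,0,0,0, 40,0,0,-30,0,0,0, 40,0,0,-8,0,0,0, 40,0,0,0,0,0,0]'
```

```text
t: 26.28
ee_pos: [531.1, 3.1, 155.2]
tool_rot: [-3.141, -0.001, -0.001]
ft_force: [-0.4, -0.6, -0.8]
grip_width: 48.0
grasp_force: 25.0
t: 26.78
ee_pos: [531.1, 1.8, 86.6]
tool_rot: [-3.142, 0.0, -0.0]
ft_force: [0.2, 0.5, -0.9]
grip_width: 48.0
grasp_force: 25.0
```

```bash
sed -i 's/200:272:2,270:340:3/196:262:2,246:316:3/; s/200+2/196+2/' m2.py; python3 m2.py
```

```text
side rows/cols brightness map (V,S)
196 170  167   69   46  108*  91+  47   66+  46   48   56   58   80   83+  57   56   54   91   56  149  149  151  150  152 
198 167  166  130   47   82+  79   66   64   91+  44   46   56   52   57   58   57   58   54   45  143  149  147  149  152 
200 168  166  171  145   49   64   62   76  148+ 105+  48   54   54   55   52   55   58   44   49  140  150  150  146  149 
202 170  171  172  170  167   96   62   77   57   51   53   48   58   63   56   42   44   51   64  140  149  151  150  149 
204 172  170  172  171  167+ 106*  68   64   43   53   54   47   46   51   45   44   63   69+  83  152  152  150  148  148 
206 170  169  143+ 164* 121*  87+  65+  52   46   46  125*  72+  52   44   52   63+  70+  67   81+ 152  147  149  149  148 
208 169  166* 133* 107* 104*  87+  48   46   46   41   78+  91   63   62+  64+  62+  60   63   80  152  151  154  150  151 
210 144* 107* 106* 124* 105*  99*  53   47   94+  60   64   55   65   64+  64+  63+  63   65  153  150  154  152  150  151 
212 104* 113* 111* 107* 105* 115* 129* 124* 125* 126*  68+  60   65+  60
[... 2327 characters left out ...]
  45   45   46   47   44   44   77  150  149  149  153  150  150  152  154  154 
252  50   48   51   50   47   45   47   45   45   42   50   51   44  133  152  149  149  146  154  149  148  152  149  151 
254  50   50   50   52   47   49   50   47   44   46   47   94* 151  146  150  149  152  153  152  154  151  151  154  152 
256  51   54   45   49   44   49   51   42   49  135* 179* 179* 151  151  150  152  152  154  153  153  153  153  153  152 
258  52   49   48   50   47   46   52  169* 178* 180* 180* 180* 182* 151  150  151  151  153  149  154  151  150  137  116*
260  50   49   52   46   47  104* 181* 180* 180* 178* 180* 181* 177* 170* 152  153  154  153  150  152  152  124* 117*  80+
```

```bash
python3 -m creep '[40,0,0,-6,0,0,0, 40,0,0,-3,0,0,0, 40,0,0,0,0,0,0]'; python3 -m creep '[40,-3.8,0,-6,0,0,0, 40,-3.8,0,-5.5,0,0,0, 40,0,0,0,0,0,0]'; python3 -m creep '[40,-3,0,-5.2,0,0,0, 40,-3,0,-5.3,0,0,0, 40,0,0,0,0,0,0]'; python3 -m creep '[40,-2.5,0,-5.5,0,0,0, 40,-2.5,0,-5.5,0,0,0, 40,0,0,0,0,0,0]'
```

```text
t: 27.25
ee_pos: [531.2, 1.9, 77.4]
tool_rot: [-3.142, -0.001, -0.0]
ft_force: [-0.9, 0.5, 1.6]
grip_width: 48.2
grasp_force: 25.0
t: 27.62
ee_pos: [523.5, 1.9, 65.8]
tool_rot: [3.142, -0.001, -0.0]
ft_force: [-2.3, 0.1, 3.4]
grip_width: 48.3
grasp_force: 25.0
t: 28.0
ee_pos: [517.4, 1.9, 54.9]
tool_rot: [3.142, -0.0, -0.0]
ft_force: [-0.5, 0.0, 1.8]
grip_width: 47.8
grasp_force: 25.0
t: 28.38
ee_pos: [512.3, 1.9, 43.3]
tool_rot: [-3.142, 0.0, -0.0]
ft_force: [-0.2, -0.7, 0.4]
grip_width: 48.2
grasp_force: 25.0
```

```bash
cat > m3.py <<'E'
from h import *
S=grab('side');g=S['pixels'].astype(int)
def ony(p,y):
    c,v=ray(S,p);return (c+v*(y-c[1])/v[1])[[0,2]]
P=[]
for c in range(258,312,3):
    col=g[:,c].max(1)
    for y in range(222,262):
        if col[y:y+4].max()<60 and col[y-2]>72 and col[y-4]>72:
            x=ony((c,y-.5),-22);P.append(x);print(c,y,x.round(1),[int(v) for v in g[y-3,c]]);break
E
python3 m3.py
```

```text
258 248 [459.2  38.8] [84, 68, 51]
261 250 [469.3  27.2] [90, 70, 51]
264 250 [479.9  22.2] [85, 66, 45]
267 249 [490.7  20.5] [84, 63, 48]
270 248 [501.7  18.8] [78, 59, 43]
279 244 [535.3  17.2] [85, 66, 50]
282 244 [546.7  11.9] [109, 105, 94]
285 243 [558.2  10.2] [112, 107, 95]
288 242 [569.9   8.4] [108, 104, 91]
291 240 [581.7  10.2] [110, 107, 92]
294 239 [593.7   8.3] [108, 104, 92]
297 237 [605.7  10.1] [82, 63, 46]
300 236 [617.9   8.3] [88, 67, 51]
303 223 [629.1  49.7] [147, 150, 146]
306 225 [641.7  37.4] [149, 152, 146]
309 227 [654.5  24.8] [147, 152, 145]
```

The creep is small now: slope 5.8°, and the grip is still near the axis. Finish the last few degrees.

```bash
python3 -m creep '[40,-2,0,-5,0,0,0, 40,-1,0,-4,0,0,0, 40,0,0,0,0,0,0]'; python3 -m creep '[40,0,0,-2,0,0,0, 40,0,0,0,0,0,0]'; python3 -m creep '[40,0,0,-1.5,0,0,0, 40,0,0,0,0,0,0]'; python3 m3.py
```

```text
t: 28.8
ee_pos: [509.1, 1.9, 34.3]
tool_rot: [-3.142, 0.001, -0.0]
ft_force: [0.7, -0.1, 0.2]
grip_width: 47.9
grasp_force: 25.0
t: 29.05
ee_pos: [509.3, 1.9, 32.7]
tool_rot: [-3.142, 0.001, -0.0]
ft_force: [-1.1, 0.0, 2.4]
grip_width: 47.9
grasp_force: 25.0
t: 29.3
ee_pos: [509.5, 1.9, 31.4]
tool_rot: [-3.142, -0.0, -0.0]
ft_force: [-1.9, 0.5, 2.7]
grip_width: 48.0
grasp_force: 25.0
258 252 [458.6  25.4] [78, 61, 45]
261 254 [468.8  13.6] [79, 65, 48]
264 223 [482.8 110.7] [89, 68, 54]
267 253 [490.3   6.8] [85, 69, 48]
279 247 [535.1   6.7] [88, 65, 51]
282 246 [546.6   4.9] [111, 108, 95]
285 245 [558.2   3.1] [110, 108, 93]
288 243 [569.9   4.8] [108, 103, 91]
291 242 [581.8   3. ] [112, 107, 97]
294 240 [593.7   4.7] [110, 107, 94]
297 238 [605.7   6.5] [83, 63, 45]
300 236 [617.9   8.3] [87, 67, 47]
303 223 [629.1  49.7] [147, 149, 143]
306 225 [641.7  37.4] [145, 150, 143]
309 227 [654.5  24.8] [149, 152, 145]
```

```bash
python3 -m creep '[40,0,0,-1.5,0,0,0, 40,0,0,0,0,0,0, 40,0,0,0,0,0,0]';python3 -m creep '[40,0,0,-1,0,0,0, 40,0,0,0,0,0,0, 40,0,0,0,0,0,0]'
```

```text
t: 29.72
ee_pos: [509.6, 1.9, 31.4]
tool_rot: [3.142, -0.0, -0.0]
ft_force: [-7.6, 0.1, 10.2]
grip_width: 47.9
grasp_force: 25.0
t: 30.1
ee_pos: [509.6, 1.9, 31.4]
tool_rot: [3.141, -0.001, -0.0]
ft_force: [-10.4, -0.6, 17.6]
grip_width: 48.0
grasp_force: 25.0
```

Flat and solid on the mat (grasp 24.4 mm above it), so the carton is level. Lift clear, turn and carry it over the tray.

```bash
python3 -m creep '[40,0,0,15,0,0,0, 40,0,0,35,0,0,0, 40,0,0,40,0,0,0, 40,6.4,20.5,22,0,0,0.165, 40,6.4,20.5,0,0,0,0.165, 40,6.4,20.5,0,0,0,0.165, 40,6.4,20.5,0,0,0,0.165, 40,6.4,20.5,0,0,0,0.165, 40,6.4,20.5,0,0,0,0.165, 40,6.4,20.5,0,0,0,0.165, 40,6.4,20.5,0,0,0,0.165, 40,6.4,20.5,0,0,0,0.165]' ; python3 -m creep '[40,0,0,0,0,0,0]'
```

```text
t: 31.6
ee_pos: [567.2, 187.1, 140.3]
tool_rot: [-3.141, 0.0, 1.49]
ft_force: [0.8, -0.0, -1.6]
grip_width: 47.9
grasp_force: 25.0
t: 31.72
ee_pos: [567.0, 187.4, 140.1]
tool_rot: [-3.14, 0.0, 1.486]
ft_force: [0.4, 0.1, -1.6]
grip_width: 47.8
grasp_force: 25.0
```

```bash
python3 -m creep '[40,0.4,-1,-15,0,0,0, 40,0,0,-15,0,0,0, 40,0,0,-12,0,0,0, 40,0,0,-8,0,0,0, 40,0,0,-5,0,0,0, 40,0,0,-2,0,0,0, 40,0,0,0,0,0,0]' ; python3 -m creep '[40,0,0,-2,0,0,0, 40,0,0,0,0,0,0]'; python3 -m creep '[40,0,0,-1.5,0,0,0, 40,0,0,0,0,0,0]'; python3 -m creep '[40,0,0,-1,0,0,0, 40,0,0,0,0,0,0]'
```

```text
t: 32.6
ee_pos: [567.6, 185.4, 84.2]
tool_rot: [3.141, -0.0, 1.485]
ft_force: [-0.2, 0.1, -1.4]
grip_width: 48.0
grasp_force: 25.0
t: 32.85
ee_pos: [567.5, 185.4, 82.0]
tool_rot: [3.141, -0.0, 1.485]
ft_force: [1.0, 0.2, -1.0]
grip_width: 47.7
grasp_force: 25.0
t: 33.1
ee_pos: [567.4, 185.4, 80.3]
tool_rot: [-3.141, 0.0, 1.485]
ft_force: [-1.1, 0.4, -1.2]
grip_width: 48.1
grasp_force: 25.0
t: 33.35
ee_pos: [567.4, 185.4, 79.3]
tool_rot: [-3.141, 0.0, 1.485]
ft_force: [-0.0, -0.3, -0.9]
grip_width: 48.0
grasp_force: 25.0
```

```bash
python3 -m creep '[40,0,0,-1,0,0,0, 40,0,0,0,0,0,0]'; python3 -m creep '[40,0,0,-1,0,0,0, 40,0,0,0,0,0,0]'; python3 -m creep '[40,0,0,-1,0,0,0, 40,0,0,0,0,0,0]'
```

```text
t: 33.6
ee_pos: [567.4, 185.4, 78.3]
tool_rot: [-3.141, 0.0, 1.485]
ft_force: [0.5, -0.1, -1.9]
grip_width: 48.0
grasp_force: 25.0
t: 33.85
ee_pos: [567.5, 185.4, 77.6]
tool_rot: [3.141, -0.0, 1.485]
ft_force: [-0.4, -0.6, 0.5]
grip_width: 48.1
grasp_force: 25.0
t: 34.1
ee_pos: [567.6, 185.4, 77.5]
tool_rot: [3.141, -0.0, 1.485]
ft_force: [-3.1, -1.1, 5.7]
grip_width: 47.8
grasp_force: 25.0
```

Touched down at exactly the expected height. Ease off, open, and rise straight up and away.

```bash
python3 -m creep '[40,0,0,0.8,0,0,0, 49,0,0,0,0,0,0, 52,0,0,0,0,0,0, 60,0,0,0,0,0,0, 70,0,0,0,0,0,0, 72,0,0,0,0,0,0, 72,0,0,0,0,0,0]'; python3 -m creep '[72,0,0,5,0,0,0, 72,0,0,15,0,0,0, 72,0,0,30,0,0,0, 72,0,0,40,0,0,0, 72,0,0,50,0,0,0, 72,-15,-50,0,0,0,0, 72,-15,-55,0,0,0,0, 72,-15,-55,0,0,0,0, 72,-15,-50,0,0,0,0, 72,0,0,0,0,0,0]'; python3 - <<'E'
from h import *
T=grab('top');S=grab('side')
def info(d,n,z,roi):
    g=d['pixels'];h=cv2.cvtColor(g,cv2.COLOR_RGB2HSV);x0,y0,x1,y1=roi
    m=np.zeros(g.shape[:2],np.uint8);m[y0:y1,x0:x1]=cv2.inRange(h,(5,75,60),(22,255,255))[y0:y1,x0:x1]
    k,l,st,c=cv2.connectedComponentsWithStats(m)
    for i in range(1,k):
        if st[i,4]>60:
            box=cv2.boxPoints(cv2.minAreaRect(np.argwhere(l==i)[:,::-1].astype(np.float32)))
            print(n,st[i].tolist(),[onz(d,p,z).round(0)[:2].tolist() for p in box])
info(T,'top',98,(150,176,222,262))
s=r.get_state();print(s['t'],s['ee_pos'],s['ft_force'])
for y in range(180,262,3): print(y,' '.join('%3d%s'%(T['pixels'][y,x].max(),'*' if int(T['pixels'][y,x].max())-int(T['pixels'][y,x].min())>38 else ' ') for x in range(146,228,3)))
E
```

```text
t: 34.98
ee_pos: [567.5, 185.4, 77.2]
tool_rot: [-3.142, 0.0, 1.485]
ft_force: [-0.9, -0.1, -0.5]
grip_width: 71.8
grasp_force: 0.0
t: 36.22
ee_pos: [506.9, -27.5, 219.0]
tool_rot: [3.139, 0.001, 1.48]
ft_force: [-0.2, 1.8, 0.4]
grip_width: 71.8
grasp_force: 0.0
top [150, 176, 72, 64, 329] [[601.0, 408.0], [771.0, 206.0], [660.0, 118.0], [494.0, 320.0]]
top [150, 186, 72, 73, 832] [[457.0, 319.0], [669.0, 308.0], [652.0, 112.0], [440.0, 128.0]]
top [158, 203, 10, 17, 126] [[554.0, 301.0], [601.0, 297.0], [598.0, 274.0], [551.0, 277.0]]
top [187, 206, 24, 18, 357] [[547.0, 217.0], [594.0, 213.0], [587.0, 149.0], [539.0, 153.0]]
36.325 [507.63428553 -24.66957467 218.45940317] [ 0.37006863 -0.1657887  -0.17501014]
180 105  104  106  104   53   54   45   32   55   78*  92   87*  95* 105* 109* 109* 102  104  103  102  100  103   91  105  102  107  103   99 
183 104  102  100  105   54  111  116  117  120  122  123  109   91   79   60   64   46   42   37   68   92*  93*  95* 102* 106* 109* 102  105 
186 101  107  102  106*  74  115  119  115  118  118  116  117  115  113  113  119  112  11
[... 2951 characters left out ...]
 112   77   78   72  111  119  115  114  113  116  109   87   83*  77*  81*  79*  81*  82*  36  120  114*  35  104  106  109 
252 104   51   71   92*  90*  94* 105* 104* 100* 102*  92*  75   67   84   71   76*  70   71   82   80*  86*  35  122  117*  55  103  101  101 
255 104  105  102  107  105  105   92   77   73   68   62   31   61   87*  92   88*  98* 104* 103* 102* 109   87* 104  107*  85  105   98  105 
258  98   97  103  103  106  103  101  101  105   99  100  102  101  104  105  107  106   94   75   71   61   45   49   58  106  100  102  107 
261 102  109  105  106   96  104  100  102  106  106  103  106  103  104  102  105  104  102   97  101  103   97  102  104  100  103   99   99
```

The new carton lies flat (both ends 47 mm wide when cast at 98 mm height) behind the old one and parallel to it. The old carton is still at the lip, and the arm is clear.

```bash
python3 -c "
from plant import r
print(r.sign_off())"
```

```text
the job is handed in; nothing more can be done
None
```

I handed the job in at about 36 s: the old carton is against the lip and the new one lies flat and parallel behind it, but on the first pivot the fingers slipped about 14° short of level, so I rested the carton on the crate wall, regripped and finished the pivot on the mat.

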